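Hang the instrument basket on the draining rack

TASK

The long perforated basket with the washed instruments is standing on the counter. Hang it by its hoop handle on the free hook of the draining rack so that it hangs level and still and can drain, with both instruments still in it. Leave everything else where it is.

Things in the scene. Friction and masses are not known exactly. Their poses are not given: they have to be found in the camera images.
- basket: Long basket of perforated stainless sheet, loose, 0.3 kg, on the counter: 100 mm wide (x), 160 long (y), 55 high, open top. Rigid hoop handle of 9 mm round tube in its y-z plane: uprights at y = +-82 mm, slanting in above 150 mm to a straight level top bar, 120 mm long along y, centre line 175 mm above the underside. Same both ways round. Origin: centre of the underside, z up.
- basket_handle (a point): Middle of the straight top bar of the long basket's handle, on the bar's centre line; axes as the basket's.
- rack: Stainless draining rack, fixed: drip tray 220 mm deep (x), 440 long (y), rim 20 high; posts at x +75, y +-200 carry a 16 mm rail along y, centre 272 mm above the counter. Two equal flat hooks on it point to -x (to the robot). A small round basket hangs on the one at y +95; the one at y -95 (right, seen from the robot) is free. Origin: centre of the tray's underside.
- hook_seat (a point): Free hook, a 16 mm wide strip: the point where a handle bar's centre line rests in its V trough, 250 mm above the counter; axes as the rack's (+x to the rail, y along it). The hook's tip stands 24 mm in front (-x) and ends 37 mm above this point; behind it only the hook's arm, rising 30 mm to the rail, whose near face is 77 mm behind. A bar along y goes over the tip, then down.
- forceps: Steel dressing forceps, 123 mm long, 25 g, lying loose in the long basket. Origin: near the middle, underside.
- scissors: Steel scissors, 121 mm long, 35 g, lying loose in the long basket. Origin: at the pivot, underside.
- small_basket: Small round perforated basket, 78 mm across and 58 mm high with a hoop handle (bar 125 mm above the underside), loose, hanging on the rack's other hook. Origin: centre of the underside. To be left alone.
- canister: Open stainless canister, 86 mm across, 105 mm high, no handle. Origin: centre of the underside. To be left alone.
- lidded_tray: Stainless instrument tray with lid, 108 x 190 mm, 70 mm high over the small lid handle. Origin: centre of the underside. To be left alone.
- spray_bottle: Trigger spray bottle with a green band, 75 mm across, 240 mm high. Origin: centre of the underside. To be left alone.
- paper_cup: Brown paper cup, 76 mm across the rim, 85 mm high. Origin: centre of the underside. To be left alone.
- jug: Stainless jug, 90 mm across, 105 mm high, with a side handle. Origin: centre of the underside. To be left alone.
- kidney_dish: Stainless kidney dish, 216 x 92 mm, 40 mm high. Origin: about the centre of the underside. To be left alone.

How it is judged:
By the outcome, as a careful person would: the job done as asked, in the order asked, and still so for the second after the job is handed in, with the robot touching nothing.
It also fails if it takes over 48 s, if anything falls off the work surface, if the arm or the gripper's body presses on something with over 40 N, if the wrist force passes 120 N, or if a joint passes its speed limit or range.

ROBOT

A 7-joint arm with a two-finger parallel gripper is mounted at the origin on the work surface. World frame = base frame: x ahead of the robot, y to its left, z up, the work surface at z = 0. Lengths are in m, angles in rad, forces in N, time in s.
With the tool pointing down it reaches from about 0.425 to 0.825 m from the base axis. Payload 3.6 kg.
Tool frame: the origin (TCP) lies between the finger pads; the fingertips stand 17 mm ahead of it and the grasp point (between the pads) lies 2 mm behind it; z points along the fingers, y is the line along which they close (so a half turn about z gives the same grasp; the last joint's range is limited). The gripper opens to 93 mm and grips with 3 to 60 N. Pads are 15 mm wide; open, the fingers measure 128 mm over their backs; the gripper's body (75 mm by 188 mm) begins 65 mm behind the grasp point.
Start: joints at [1.274, 0.615, -0.013, 1.423, 0.008, 1.103, -0.04], TCP at [0.173, -0.626, 0.236] pointing down, gripper open.
Joint ranges: [-3.12, 3.12], [-0.3, 2.06], [-1.34, 1.32], [0.26, 2.42], [-1.36, 4.5], [0.01, 1.98], [-2.84, 2.84]. Speed limits (rad/s): [2.79, 2.79, 3.14, 3.14, 3.14, 3.14, 3.14].

INTERFACE

Orientations are given as a rotation vector (axis times angle).
In Python, from rig import readout, vision, job gives the robot as it stands.
- The arm moves only by the tool drive_tool, never from a script. Its argument "commands" is text: rows parted by semicolons, each of 7 numbers parted by spaces: the opening, from 0 (shut) to 1 (fully open), then the shift along the tool's x, y, z as a fraction of full scale, then the turn, a rotation vector about the tool's x, y, z as a fraction of full scale. A call has 1 to 20 rows; each row shifts and turns the commanded pose from where the row before left it, along the tool's axes as they then stand; what a row does not reach is not made up. Full scale, the value 1, is 0.2 m for a shift and 120 degrees for a turn. A row lasts 1/8 s, in which the tool goes at most 62.5 mm and 10.7 degrees, less where a joint would pass 70% of its speed; a pose out of reach is approached as far as the arm can. A call with a number of a shift or a turn outside -1 to 1 is refused whole. A call with a gripper value outside its range is refused whole. The fingers move at their own pace and stop on an object; the grip force is fixed at half the most. Time passes only in rows, so rows that do not move let the fingers close. It gives the time, the measured TCP pose, the force, the opening and the grip force at its end, in the units of the state.
- readout.state(): the state, without advancing time (a new reading comes with each control period).
- vision.get_image(name): name is "scene" or "side" or "wrist"; returns a dict with "image" (420x560x3 uint8, red, green, blue), "depth" (420x560 float32, m along the optical axis (not along the pixel's ray), 0 where there is no reading), "vfov" (degrees; the focal length in pixels is half the picture's height over the tangent of half this angle, whatever the lens; pixels are square), "cx", "cy" (the principal point, pixels), "dist" ([k1, k2, p1, p2, k3] as OpenCV has them; the pictures are not rectified), "rvec" (rotation vector, rad) and "tvec" (3), from world to camera coordinates, as OpenCV has them; the wrist camera has in their place "T_tool_cam" (4x4, takes a point from camera to tool coordinates, whose origin is the TCP and whose axes are the flange's). Camera axes: x right, y down, z forward; pixel columns grow to the right and rows downward; lengths in m; the calibration is good to about 2 mm. A picture is of the moment at which its call begins: read the wrist's pose just before it.
- job.hand_in(): hands the job in; it is judged then, once.
The state is a dict: "t": time; "joints": joint angles; "qd": joint speeds; "tau": joint torques, N m; "position": TCP position; "orientation": TCP orientation; "force": force on the tool from outside, world axes, zero at the start; "wrist_torque": the same for the moment, N m; "grip_width": finger opening in m; "gripper_force": force on a finger pad.
Only numpy, scipy, OpenCV 4.12 (cv2) and the standard library are available. Lean on these libraries where they do the work, as an engineer would, in place of code of your own. Each camera call takes 0.05 s, during which the arm holds its last target. There are 200 camera calls.

## Working session

There is one attempt and no reset: what is moved stays moved. The work goes in short steps, Python scripts to look and compute and a tool call to move; the robot and the scene stay as the last step left them, time stands still between calls to the robot, and variables do not carry over. Pictures are saved under pics/ and viewed, at most 10 in all, crops included, and the job is handed in when it is done.

Besides the shell and the picture viewer there is one more tool, called after ">>>" in YAML: its name, and indented under it one key for each argument. drive_tool: Moves the arm, as the interface text tells. Shift numbers are shares of 0.2 m and turn numbers shares of 120 degrees, none past 1 either way. Its arguments: {"type":"object","properties":{"commands":{"type":"string"}},"required":["commands"]}

```bash
mkdir -p pics; cat > h.py <<'E'
import numpy as np, cv2, pickle
from scipy.spatial.transform import Rotation as R
from rig import readout, vision
def grab(n):
    s=readout.state(); d=vision.get_image(n); h,w=d["image"].shape[:2]
    f=h/2/np.tan(np.radians(d["vfov"])/2)
    d["K"]=np.array([[f,0,d["cx"]],[0,f,d["cy"]],[0,0,1.]]); d["D"]=np.array(d["dist"],float)
    if "rvec" in d:
        Rw=R.from_rotvec(np.ravel(d["rvec"])).as_matrix(); d["R"]=Rw.T; d["o"]=-Rw.T@np.ravel(d["tvec"])
    else:
        T=np.eye(4);T[:3,:3]=R.from_rotvec(s["orientation"]).as_matrix();T[:3,3]=s["position"];T=T@np.array(d["T_tool_cam"])
        d["R"]=T[:3,:3];d["o"]=T[:3,3]
    return d
def save(d,p): cv2.imwrite(p,d["image"][:,:,::-1])
def rays(d,uv):
    u=cv2.undistortPoints(np.array(uv,float).reshape(-1,1,2),d["K"],d["D"]).reshape(-1,2)
    return np.c_[u,np.ones(len(u))]@d["R"].T
def plane(d,uv,z):
    r=rays(d,uv); return d["o"]+r*((z-d["o"][2])/r[:,2])[:,None]
def depthpts(d,uv):
    uv=np.array(uv,int); z=d["depth"][uv[:,1],uv[:,0]]; return d["o"]+rays(d,uv)*z[:,None]
def proj(d,P):
    Rc=d["R"].T; return cv2.projectPoints(np.array(P,float).reshape(-1,3),cv2.Rodrigues(Rc)[0],-Rc@d["o"],d["K"],d["D"])[0].reshape(-1,2)
def tri(ds,uvs):
    A=np.zeros((3,3));b=np.zeros(3)
    for d,uv in zip(ds,uvs):
        r=rays(d,[uv])[0];r/=np.linalg.norm(r);M=np.eye(3)-np.outer(r,r);A+=M;b+=M@d["o"]
    return np.linalg.solve(A,b)
E
python3 - <<'E'
from h import *
for n in("scene","side","wrist"):
    d=grab(n);save(d,f"pics/{n}0.png");pickle.dump(d,open(f"{n}0.pkl","wb"));print(n,d["o"].round(3),d["R"][:,2].round(2),d["vfov"],d["D"],(d["depth"]>0).mean())
s=readout.state();print({k:np.round(v,3) for k,v in s.items()}); print(R.from_rotvec(s["orientation"]).as_matrix().round(3))
E
```

```text
scene [ 1.297 -0.525  1.105] [-0.57  0.42 -0.71] 44.90457462664074 [-0.10576718  0.          0.          0.          0.        ] 0.9960204081632653
side [ 0.42  -1.387  1.099] [ 0.06  0.84 -0.55] 42.610760238595844 [-0.03543848  0.          0.          0.          0.        ] 0.9958886054421768
wrist [ 0.253 -0.604  0.383] [-0.29 -0.08 -0.95] 67.4189039051924 [-0.07422545  0.          0.          0.          0.        ] 0.9961309523809524
{'t': np.float64(0.15), 'joints': array([ 1.275,  0.616, -0.013,  1.424,  0.008,  1.103, -0.04 ]), 'qd': array([-0.001, -0.002,  0.   , -0.004,  0.001, -0.001, -0.   ]), 'tau': array([-1.0000e-03, -4.5935e+01,  2.0900e-01, -1.6594e+01, -6.1000e-02,
        1.8000e-02,  0.0000e+00]), 'position': array([ 0.173, -0.626,  0.235]), 'orientation': array([-3.111, -0.422,  0.   ]), 'force': array([ 1.124, -0.06 ,  0.46 ]), 'wrist_torque': array([-0.011,  0.002, -0.006]), 'gripper_force': np.float64(0.0), 'grip_width': np.float64(0.093)}
[[ 0.964  0.267 -0.001]
 [ 0.267 -0.964  0.002]
 [-0.    -0.002 -1.   ]]
```

View pics/scene0.png

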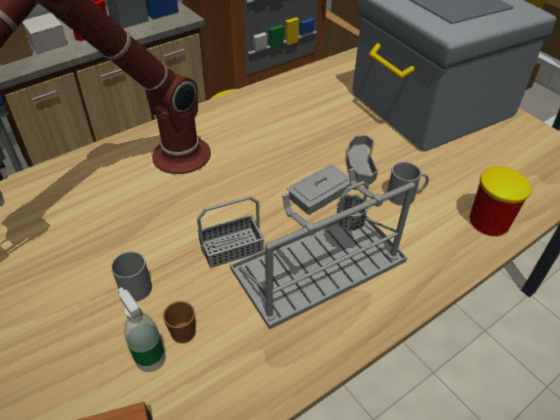

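View pics/side0.png

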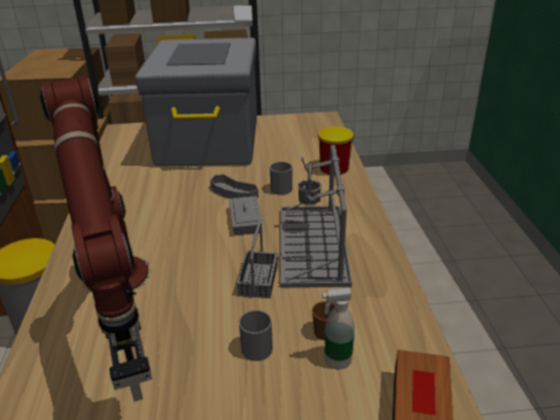

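The scene view shows the basket at about (230,240), its handle bar running from (202,210) to (258,200), and the rack at (320,260). In the side view the basket is at (257,270) and the rack at (315,240). I'll zoom in on both.

```bash
python3 - <<'E'
from h import *
a=pickle.load(open("scene0.pkl","rb"));b=pickle.load(open("side0.pkl","rb"))
c1=cv2.resize(a["image"][170:320,185:385],None,fx=4,fy=4,interpolation=3)
c2=cv2.resize(b["image"][140:300,220:370],None,fx=3.7,fy=3.7,interpolation=3)
cv2.imwrite("pics/c1.png",c1[:,:,::-1]);cv2.imwrite("pics/c2.png",c2[:,:,::-1]);print(c1.shape,c2.shape)
E
```

```text
(600, 800, 3) (592, 555, 3)
```

View pics/c1.png

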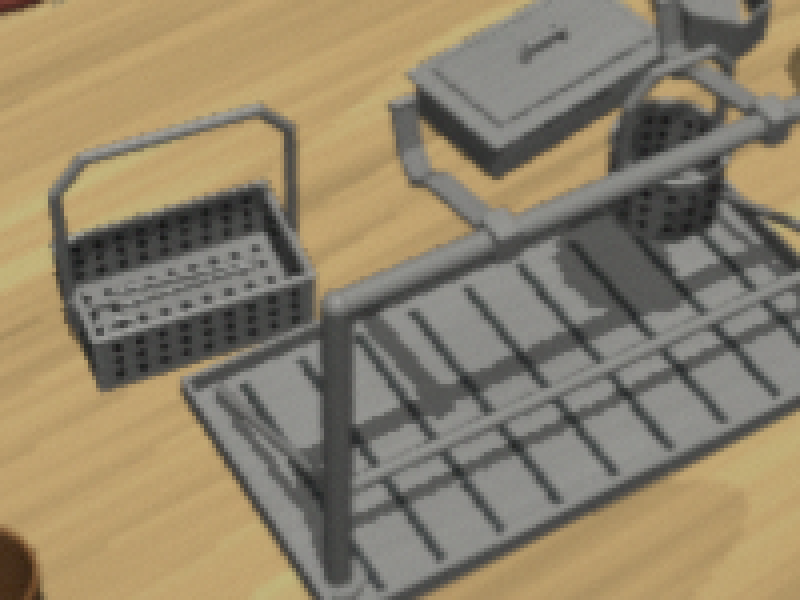

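View pics/c2.png

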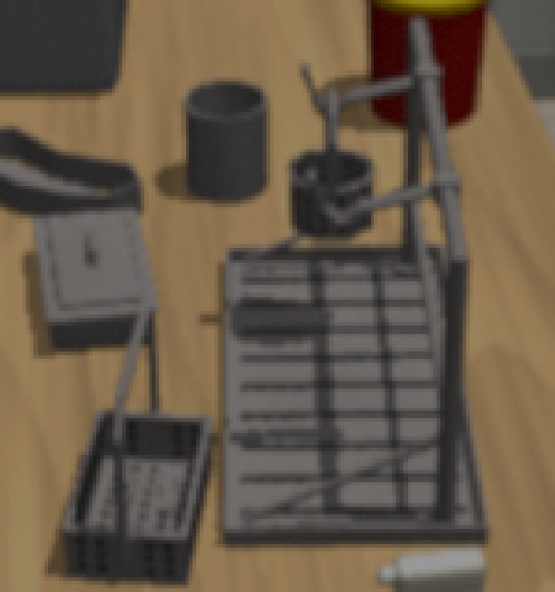

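The handle bar's ends are at scene crop (78,158) and (262,110) and side crop (119,415) and (150,308). The free hook's trough is at scene (415,178) and side (338,215), and the rail end is at scene (335,300) and side (455,258). I'll triangulate these points and check them against the given heights.

```bash
python3 - <<'E'
from h import *
a=pickle.load(open("scene0.pkl","rb"));b=pickle.load(open("side0.pkl","rb"))
S=lambda p:(185+p[0]/4-.4,170+p[1]/4-.4); T=lambda p:(220+p[0]/3.7-.4,140+p[1]/3.7-.4)
for n,p,q in[("bar near",(78,158),(119,415)),("bar far",(262,110),(150,308)),("trough",(415,178),(338,217)),("tip",(403,103),(322,178)),("railend",(338,302),(457,258)),("hookjoint",(500,228),(447,190)),
  ("tray c nearrobot",(188,382),(225,530)),("tray c near far",(340,595),(485,530))]:
    print(n,tri([a,b],[S(p),T(q)]).round(4), depthpts(a,[np.round(S(p))])[0].round(3),depthpts(b,[np.round(T(q))])[0].round(3))
# points by depth
for nm,d in(("scene",a),("side",b)):
    v,u=np.mgrid[0:420,0:560];uv=np.c_[u.ravel(),v.ravel()]
    P=depthpts(d,uv); P=P[(d["depth"].ravel()>0)]
    m=(P[:,0]>.35)&(P[:,0]<.9)&(abs(P[:,1])<.5)
    P=P[m]
    for lo,hi in((.165,.185),(.235,.262),(.262,.3)):
        Q=P[(P[:,2]>lo)&(P[:,2]<hi)]
        print(nm,lo,len(Q)); 
        if lo<.2 and len(Q): np.save(nm+"h.npy",Q)
        if len(Q)<120: print(Q[::max(1,len(Q)//40)].round(3).tolist())
E
```

```text
bar near [ 0.4337 -0.1375  0.165 ] [ 0.44  -0.139  0.181] [ 0.437 -0.149  0.166]
bar far [ 0.4691 -0.0164  0.1765] [ 0.472 -0.018  0.182] [ 0.469 -0.019  0.176]
trough [ 0.6282 -0.0095  0.2454] [ 0.629 -0.011  0.245] [ 0.628 -0.004  0.244]
tip [ 0.6124 -0.0084  0.2874] [ 0.608 -0.006  0.288] [0.646 0.208 0.155]
railend [ 0.7029 -0.1173  0.2708] [ 0.708 -0.121  0.281] [ 0.7   -0.133  0.281]
hookjoint [ 0.7134 -0.0147  0.2725] [ 0.72  -0.019  0.284] [ 0.711 -0.029  0.278]
tray c nearrobot [ 0.5192 -0.1156  0.0143] [ 0.521 -0.115  0.016] [ 0.52  -0.092 -0.006]
tray c near far [ 0.7286 -0.1365  0.0189] [ 0.715 -0.124  0.008] [ 0.734 -0.144  0.015]
scene 0.165 722
scene 0.235 687
scene 0.262 1540
side 0.165 528
side 0.235 378
side 0.262 518
```

The heights agree with the text: bar about 0.175, hook trough about 0.247, rail about 0.272. I get bar yaw of about -16° and rack yaw of about -6°. Next I'll raise the arm, cross over above the basket and align the fingers across the bar.

>>> drive_tool:
  commands: "1 0 0 -0.208 0 0 0;1 0 0 -0.208 0 0 0;1 0 0 -0.208 0 0 0;1 0.189 -0.207 0 0 0 0;1 0.189 -0.207 0 0 0 0;1 0.189 -0.207 0 0 0 0;1 0.189 -0.207 0 0 0 0;1 0.189 -0.207 0 0 0 0;1 0.189 -0.207 0 0 0 0;1 0.189 -0.207 0 0 0 0;1 0.189 -0.207 0 0 0 0;1 0.189 -0.207 0 0 0 0;1 0.189 -0.207 0 0 0 0;1 0.189 -0.207 0 0 0 0;1 0 0 0 0 0 -0.081;1 0 0 0 0 0 -0.081;1 0 0 0 0 0 -0.081;1 0 0 0 0 0 -0.081;1 0 0 0 0 0 -0.081;1 0 0 0 0 0 -0.081"

```text
t: 2.65
position: [0.4523, -0.0767, 0.3602]
orientation: [-2.507, -1.893, 0.001]
force: [-0.0, -0.4, -0.7]
grip_width: 0.0927
gripper_force: 0.0
```

>>> drive_tool:
  commands: "1 0 0 0 0 0 0;1 0 0 0 0 0 0;1 0 0 0 0 0 0"

```text
t: 3.02
position: [0.4526, -0.0767, 0.3604]
orientation: [-2.514, -1.884, 0.0]
force: [0.5, -0.9, 0.9]
grip_width: 0.0929
gripper_force: 0.0
```

```bash
python3 - <<'E'
from h import *
s=readout.state();print(s["t"],np.round(s["joints"],3),s["position"],"\n",R.from_rotvec(s["orientation"]).as_matrix().round(3))
d=grab("wrist");save(d,"pics/w1.png");pickle.dump(d,open("w1.pkl","wb"))
print(d["o"],proj(d,[[.4337,-.1375,.175],[.469,-.0164,.175],[.628,-.0095,.25]]))
E
```

```text
3.025 [ 0.502  0.229 -0.484  1.722  0.113  1.219 -0.295] [ 0.45257243 -0.07669425  0.36044375] 
 [[ 0.281  0.96  -0.   ]
 [ 0.96  -0.281  0.   ]
 [-0.    -0.    -1.   ]]
[0.47590283 0.00269161 0.5092478 ] [[279.36109724 242.92481667]
 [279.00380972 130.7704183 ]
 [468.87543268  72.89344179]]
```

View pics/w1.png

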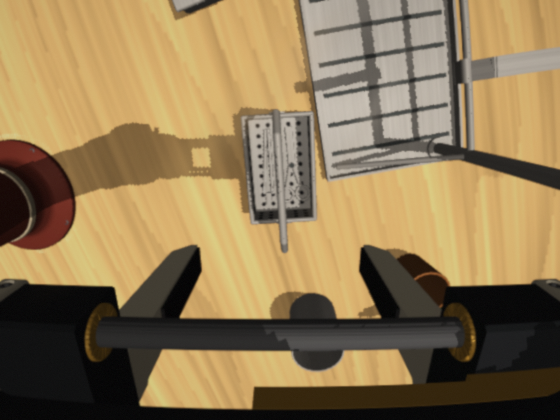

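In the wrist view the bar runs from (284,248) to (277,112), so it is turned about 3° from my estimate. The free hook is at (465–500,68). I'll fit both from the wrist pixels and depth, and take heights by triangulating against the fixed views.

```bash
python3 - <<'E'
from h import *
d=pickle.load(open("w1.pkl","rb"))
v,u=np.mgrid[0:420,0:560];uv=np.c_[u.ravel(),v.ravel()];z=d["depth"].ravel()
P=d["o"]+rays(d,uv)*z[:,None]
def fit(m,name):
    Q=P[m];c=Q.mean(0);w=np.linalg.svd(Q-c)[2][0];w*=np.sign(w[1]);t=(Q-c)@w
    print(name,m.sum(),"c",c.round(4),"dir",w.round(3),"yaw",np.degrees(np.arctan2(-w[0],w[1])).round(2),"ends",(c+w*t.min()).round(3),(c+w*t.max()).round(3),"zmax",np.percentile(Q[:,2],[50,95]).round(4)); return c,w
reg=(abs(P[:,0]-.45)<.06)&(abs(P[:,1]+.077)<.12)&(z>0)
m=reg&(P[:,2]>.165)&(P[:,2]<.19); 
fit(m,"bar")
U=uv[m];px=np.array([[U[U[:,1]==r,0].mean(),r] for r in np.unique(U[:,1])]);print("rows",px[0],px[-1],"line",np.polyfit(px[:,1],px[:,0],1))
B=plane(d,px,.175);print("ray bar",B[0].round(4),B[-1].round(4),B.mean(0).round(4),np.degrees(np.arctan(-np.polyfit(B[:,1],B[:,0],1)[0])))
reg2=(abs(P[:,0]-.45)<.09)&(abs(P[:,1]+.077)<.12)&(z>0)
m=reg2&(P[:,2]>.047)&(P[:,2]<.062);U=uv[m];Q=P[m];
r=cv2.minAreaRect((Q[:,:2]*1000).astype(np.float32));print("rim rect mm",r,np.percentile(Q[:,2],50))
# hook
m=(abs(P[:,0]-.66)<.09)&(abs(P[:,1])<.06)&(z>0)&(P[:,2]>.225)&(P[:,2]<.30)
fit(m,"hook"); Q=P[m]
for x in np.arange(.59,.75,.008):
    k=Q[(Q[:,0]>=x)&(Q[:,0]<x+.008)]
    if len(k): print(round(x+.004,3),len(k),"z",k[:,2].min().round(3),np.median(k[:,2]).round(3),k[:,2].max().round(3),"y",k[:,1].min().round(4),k[:,1].max().round(4))
E
```

```text
bar 1041 c [ 0.4535 -0.0707  0.1773] dir [ 0.222  0.975 -0.016] yaw -12.82 ends [ 0.436 -0.149  0.179] [ 0.468 -0.005  0.176] zmax [0.1782 0.1799]
rows [277. 120.] [283.5 248. ] line [6.32276826e-02 2.67812424e+02]
ray bar [ 0.4701 -0.0054  0.175 ] [ 0.4365 -0.145   0.175 ] [ 0.4531 -0.0722  0.175 ] -12.87815689270668
rim rect mm ((451.6512451171875, -77.72838592529297), (166.38140869140625, 103.20945739746094), 76.99607849121094) 0.05457461196543406
hook 2311 c [ 0.6512 -0.0103  0.2629] dir [-0.988  0.1    0.117] yaw 84.22 ends [ 0.691 -0.014  0.258] [ 0.6   -0.005  0.269] zmax [0.2617 0.2861]
0.602 191 z 0.275 0.286 0.289 y -0.0137 0.0026
0.61 205 z 0.253 0.271 0.288 y -0.0141 0.0019
0.618 10 z 0.252 0.254 0.256 y -0.0094 0.0009
0.634 206 z 0.244 0.248 0.252 y -0.0167 -0.0007
0.642 316 z 0.248 0.254 0.259 y -0.0176 -0.0008
0.65 240 z 0.256 0.258 0.261 y -0.0183 -0.0023
0.658 249 z 0.257 0.26 0.263 y -0.0191 -0.0031
0.666 235 z 0.259 0.262 0.264 y -0.0199 -0.0036
0.674 255 z 0.26 0.264 0.267 y -0.0213 -0.0041
0.682 243 z 0.263 0.266 0.269 y -0.0217 -0.0048
0.69 161 z 0.265 0.268 0.27 y -0.022 -0.0059
```

The three measurements agree: basket centre (0.452,-0.077), yaw -13°, bar centre at z 0.175. The hook seat is at about (0.629,-0.008,0.250) with yaw -5.8°. The fingers must clear the 16 mm hook strip, so I'll grip 22 mm off the middle of the bar.

>>> drive_tool:
  commands: "1 -0.11 0.005 0 0 0 -0.028;1 0 0 0.187 0 0 0;1 0 0 0.187 0 0 0;1 0 0 0.187 0 0 0;1 0 0 0.187 0 0 0;1 0 0 0.187 0 0 0;1 0 0 0 0 0 0;1 0 0 0 0 0 0"

```text
t: 4.08
position: [0.4485, -0.0981, 0.1746]
orientation: [2.455, 1.958, 0.002]
force: [0.4, 0.3, 0.3]
grip_width: 0.0931
gripper_force: 0.0
```

```bash
python3 - <<'E'
from h import *
s=readout.state();M=R.from_rotvec(s["orientation"]).as_matrix();p=s["position"];print(p,M.round(3).tolist())
d=grab("wrist");save(d,"pics/w2.png");pickle.dump(d,open("w2.pkl","wb"))
v,u=np.mgrid[0:420,0:560];uv=np.c_[u.ravel(),v.ravel()];z=d["depth"].ravel()
P=d["o"]+rays(d,uv)*z[:,None]; L=(P-p)@M
m=(z>0)&(P[:,2]>.165)&(P[:,2]<.19)&(abs(L[:,1])<.03)&(L[:,0]>-.02)&(L[:,0]<.12)
Q=L[m];print(m.sum(),np.polyfit(Q[:,0],Q[:,1],1),Q.mean(0),Q.min(0),Q.max(0),np.percentile(P[m][:,2],[5,50,95]))
E
```

```text
[ 0.44846274 -0.09806002  0.17460751] [[0.223, 0.975, 0.002], [0.975, -0.223, -0.0], [0.0, 0.002, -1.0]]
4037 [-0.0017979  -0.00072959] [ 0.04191781 -0.00080495 -0.00298403] [-0.01996964 -0.00534831 -0.00643306] [0.09542611 0.00372489 0.00963184] [0.17118632 0.17836763 0.17978539]
```

View pics/w2.png

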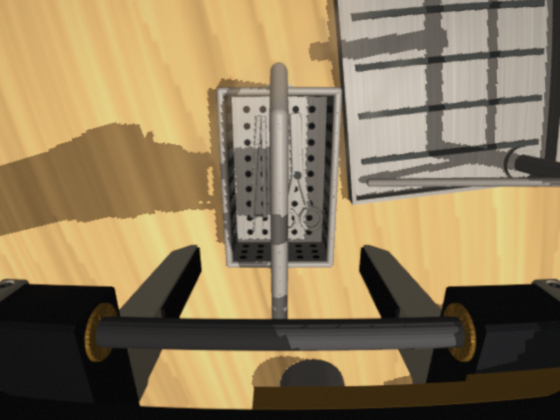

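The bar is centred between the fingers to within 1 mm and aligned with them, and both instruments are in the basket around (262,165) and (300,200). I'll close the gripper and lift a little.

>>> drive_tool:
  commands: "0 0 0 0 0 0 0;0 0 0 0 0 0 0;0 0 0 0 0 0 0;0 0 0 0 0 0 0;0 0 0 0 0 0 0;0 0 0 0 0 0 0;0 0 0 0 0 0 0;0 0 0 0 0 0 0"

```text
t: 5.12
position: [0.4474, -0.0981, 0.1735]
orientation: [-2.456, -1.959, -0.0]
force: [0.0, 0.5, 0.4]
grip_width: 0.0172
gripper_force: 0.0
```

>>> drive_tool:
  commands: "0 0 0 -0.04 0 0 0;0 0 0 -0.08 0 0 0;0 0 0 -0.08 0 0 0;0 0 0 0 0 0 0;0 0 0 0 0 0 0;0 0 0 0 0 0 0"

```text
t: 5.88
position: [0.4467, -0.0981, 0.2127]
orientation: [-2.455, -1.958, 0.002]
force: [0.3, 0.1, -3.4]
grip_width: 0.0081
gripper_force: 30.0
```

```bash
cat > bar.py <<'E'
from h import *
s=readout.state();M=R.from_rotvec(s["orientation"]).as_matrix();p=s["position"];print(s["t"],p,M.round(3).tolist(),s["force"],s["gripper_force"],s["grip_width"])
d=grab("wrist");pickle.dump(d,open("w3.pkl","wb"))
v,u=np.mgrid[0:420,0:560];uv=np.c_[u.ravel(),v.ravel()];z=d["depth"].ravel()
P=d["o"]+rays(d,uv)*z[:,None]; L=(P-p)@M
m=(z>0)&(L[:,2]>-.02)&(L[:,2]<.012)&(abs(L[:,1])<.012)&(L[:,0]>.012)&(L[:,0]<.078)
Q=L[m];k=np.polyfit(Q[:,0],Q[:,2],1);print(m.sum(),"bar y(x)",np.polyfit(Q[:,0],Q[:,1],1),"z(x)",k,"tilt",np.degrees(np.arctan(k[0])))
m=(z>0)&(L[:,2]>.105)&(L[:,2]<.18)&(abs(L[:,1])<.065)&(abs(L[:,0]-.022)<.1)&(L[:,0]>-.06)
Q=P[m];print("rim z",np.percentile(Q[:,2],[1,50,99]).round(3))
E
python3 bar.py
```

```text
5.875 [ 0.44673158 -0.09809116  0.21272525] [[0.223, 0.975, -0.002], [0.975, -0.223, 0.0], [-0.0, -0.002, -1.0]] [ 0.34022767  0.11442953 -3.41283988] 29.99883145093918 0.008082461969133743
2314 bar y(x) [ 0.00280244 -0.00052994] z(x) [0.01673812 0.0017855 ] tilt 0.9589343610253163
rim z [0.034 0.04  0.089]
```

The basket is held: 3.4 N of weight, tilt about 1°, bar centre about 6 mm below the TCP. I'll raise it well above the tip, align it with the rack and stop to check.

>>> drive_tool:
  commands: "0 0 0 -0.05 0 0 0;0 0 0 -0.09 0 0 0;0 0 0 -0.09 0 0 0;0 0 0 -0.09 0 0 0;0 0 0 -0.09 0 0 0;0 0 0 -0.09 0 0 0;0 0 0 -0.085 0 0 0;0 0 0 0 0 0 -0.02;0 0 0 0 0 0 -0.02;0 0 0 0 0 0 -0.019;0 0 0 0 0 0 0"

```text
t: 7.3
position: [0.4474, -0.098, 0.3306]
orientation: [-2.331, -2.107, -0.0]
force: [0.9, -0.2, -3.1]
grip_width: 0.0076
gripper_force: 30.0
```

>>> drive_tool:
  commands: "0 0.018 0.036 0 0 0 0;0 0.036 0.072 0 0 0 0;0 0.036 0.072 0 0 0 0;0 0.036 0.072 0 0 0 0;0 0.036 0.072 0 0 0 0;0 0.036 0.072 0 0 0 0;0 0 0 0 0 0 0;0 0 0 0 0 0 0;0 0 0 0 0 0 0"

```text
t: 8.43
position: [0.5296, -0.0672, 0.3305]
orientation: [2.331, 2.106, -0.001]
force: [-0.1, 0.1, -2.4]
grip_width: 0.008
gripper_force: 30.0
```

```bash
cat >> bar.py <<'E'
save(d,"pics/w3.png")
m=(z>0)&(abs(P[:,0]-.64)<.07)&(abs(P[:,1])<.06)&(P[:,2]>.235)&(P[:,2]<.295)
Q=L[m];W=P[m];print("hook pts",m.sum())
for x in np.arange(.59,.72,.006):
    k=W[(W[:,0]>=x)&(W[:,0]<x+.006)]
    if len(k)>3: print(round(x+.003,3),len(k),k[:,2].min().round(3),k[:,2].max().round(3),"y",np.percentile(k[:,1],[2,98]).round(4))
E
python3 bar.py
```

```text
8.425 [ 0.5296098  -0.06721699  0.33049746] [[0.101, 0.995, -0.001], [0.995, -0.101, -0.001], [-0.001, -0.001, -1.0]] [-0.05164054  0.09327433 -2.38857598] 29.998751878738403 0.007997241985532626
2319 bar y(x) [ 0.00331394 -0.00056071] z(x) [0.01797264 0.00184991] tilt 1.0296456914152223
rim z [0.152 0.157 0.207]
hook pts 5117
0.599 5 0.283 0.284 y [-0.0129 -0.0106]
0.605 275 0.282 0.288 y [-0.0134  0.0019]
0.611 39 0.272 0.287 y [-0.0124  0.0018]
0.623 95 0.247 0.254 y [-0.0149  0.0005]
0.629 149 0.243 0.248 y [-0.0155 -0.0002]
0.635 249 0.243 0.252 y [-0.0163 -0.0007]
0.641 254 0.248 0.258 y [-0.0171 -0.001 ]
0.647 244 0.252 0.26 y [-0.0178 -0.0018]
0.653 216 0.257 0.261 y [-0.0183 -0.0031]
0.659 220 0.258 0.263 y [-0.0186 -0.0035]
0.665 210 0.26 0.265 y [-0.019  -0.0039]
0.671 214 0.26 0.266 y [-0.0195 -0.0045]
0.677 223 0.263 0.268 y [-0.0209 -0.0054]
0.683 229 0.264 0.27 y [-0.0213 -0.0058]
0.689 228 0.266 0.27 y [-0.0216 -0.0062]
0.695 224 0.267 0.272 y [-0.0219 -0.0071]
0.701 559 0.267 0.283 y [-0.0591 -0.008 ]
0.707 1482 0.263 0.286 y [-0.0579  0.0137]
```

View pics/w3.png

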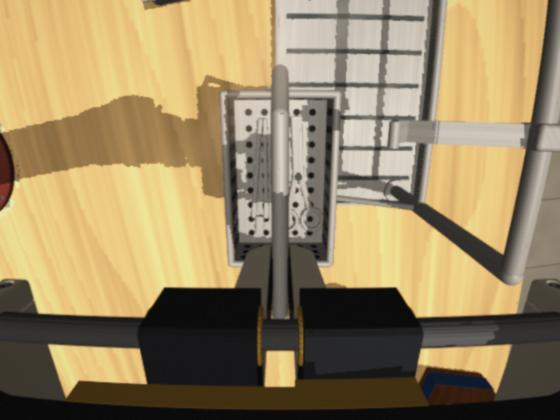

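The basket is held level with both instruments in it, and the hook is at (400–530,133). The trough refines to (0.631,-0.008). Before going over, I'll check where the basket's middle lies along the bar, using the rim corners at (222,93), (340,90), (230,265) and (332,265).

```bash
python3 - <<'E'
from h import *
d=pickle.load(open("w3.pkl","rb"));s=readout.state();M=R.from_rotvec(s["orientation"]).as_matrix();p=s["position"]
C=plane(d,[(222,93),(340,90),(230,265),(332,265)],p[2]-.0067-.12);L=(C-p)@M;print(L.round(4),L.mean(0).round(4))
# bar far end of straight part vs slope, depth along bar
v,u=np.mgrid[0:420,0:560];uv=np.c_[u.ravel(),v.ravel()];z=d["depth"].ravel();L=(d["o"]+rays(d,uv)*z[:,None]-p)@M
for x in np.arange(.06,.115,.004):
    m=(z>0)&(abs(L[:,0]-x)<.002)&(abs(L[:,1])<.004)&(L[:,2]<.05)
    if m.sum(): print(x.round(3),m.sum(),np.percentile(L[m,2],10).round(4))
E
```

```text
[[ 0.0971 -0.0485  0.1267]
 [ 0.0994  0.0496  0.1267]
 [-0.0614 -0.0493  0.1267]
 [-0.0615  0.0502  0.1267]] [0.0184 0.0005 0.1267]
0.06 130 0.0017
0.064 140 0.0018
0.068 136 0.0017
0.072 150 0.002
0.076 151 0.002
0.08 137 0.0017
0.084 153 0.0029
0.088 141 0.0071
0.092 125 0.012
0.096 114 0.0168
0.1 106 0.0214
0.104 99 0.026
0.108 6 0.0298
```

>>> drive_tool:
  commands: "0 0.02 0.04 0 0 0 0;0 0.034 0.068 0 0 0 0;0 0.034 0.068 0 0 0 0;0 0.034 0.068 0 0 0 0;0 0.034 0.068 0 0 0 0;0 0.034 0.068 0 0 0 0;0 0.034 0.068 0 0 0 0;0 0.014 0.029 0 0 0 0;0 0 0 0 0 0 0;0 0 0 0 0 0 0;0 0 0 0 0 0 0"

```text
t: 9.85
position: [0.6296, -0.0293, 0.3307]
orientation: [2.331, 2.106, -0.0]
force: [0.1, 0.2, -2.8]
grip_width: 0.0082
gripper_force: 30.0
```

The bar corner and rim both put the middle 21 mm from the TCP, so it now sits over the seat. I'll lower to just above contact.

>>> drive_tool:
  commands: "0 0 0 0.04 0 0 0;0 0 0 0.05 0 0 0;0 0 0 0.05 0 0 0;0 0 0 0.05 0 0 0;0 0 0 0.05 0 0 0;0 0 0 0.05 0 0 0;0 0 0 0.04 0 0 0;0 0 0 0.02 0 0 0;0 0 0 0 0 0 0;0 0 0 0 0 0 0"

```text
t: 11.1
position: [0.6302, -0.0289, 0.2609]
orientation: [2.33, 2.106, 0.001]
force: [0.1, -1.0, -2.6]
grip_width: 0.0078
gripper_force: 30.0
```

>>> drive_tool:
  commands: "0 0 0 0.005 0 0 0;0 0 0 0 0 0 0;0 0 0 0 0 0 0"

```text
t: 11.48
position: [0.6299, -0.029, 0.2596]
orientation: [2.331, 2.107, 0.0]
force: [0.3, 0.0, -3.6]
grip_width: 0.0078
gripper_force: 30.0
```

>>> drive_tool:
  commands: "0 0 0 0.005 0 0 0;0 0 0 0 0 0 0;0 0 0 0 0 0 0"

```text
t: 11.85
position: [0.6299, -0.0289, 0.2584]
orientation: [-2.33, -2.107, -0.0]
force: [-0.4, 0.5, -3.3]
grip_width: 0.0082
gripper_force: 30.0
```

>>> drive_tool:
  commands: "0 0 0 0.005 0 0 0;0 0 0 0 0 0 0;0 0 0 0 0 0 0"

```text
t: 12.22
position: [0.6299, -0.0289, 0.2575]
orientation: [-2.331, -2.107, -0.0]
force: [0.3, -0.7, -3.5]
grip_width: 0.008
gripper_force: 30.0
```

>>> drive_tool:
  commands: "0 0 0 0.005 0 0 0;0 0 0 0 0 0 0;0 0 0 0 0 0 0"

```text
t: 12.6
position: [0.6299, -0.0288, 0.2567]
orientation: [2.331, 2.107, 0.0]
force: [-0.1, 0.2, -2.1]
grip_width: 0.0081
gripper_force: 30.0
```

>>> drive_tool:
  commands: "0 0 0 0.005 0 0 0;0 0 0 0 0 0 0;0 0 0 0 0 0 0"

```text
t: 12.98
position: [0.63, -0.0289, 0.2561]
orientation: [2.33, 2.106, 0.001]
force: [-1.6, -0.5, 2.1]
grip_width: 0.0081
gripper_force: 30.0
```

There is contact at the expected height: force +2 N, bar at about 0.249. I'll check the seating, then release.

```bash
python3 bar.py | head -4; python3 - <<'E'
from h import *
a=pickle.load(open("w3.pkl","rb"))["image"]; s=grab("side")["image"][130:290,230:380]
c=np.hstack([cv2.resize(a[60:360,180:480],(400,400),interpolation=3),cv2.resize(s,(375,400),interpolation=3)])
cv2.imwrite("pics/seat.png",c[:,:,::-1])
E
```

```text
12.975 [ 0.63001597 -0.02889846  0.25612822] [[0.101, 0.995, 0.001], [0.995, -0.101, -0.0], [-0.0, 0.001, -1.0]] [-1.64067282 -0.53844562  2.05340643] 30.001657605171204 0.008092259141008067
3227 bar y(x) [-0.01284682  0.00022034] z(x) [-0.05078297  0.00450298] tilt -2.9071524861676434
rim z [0.078 0.083 0.133]
hook pts 16158
```

View pics/seat.png

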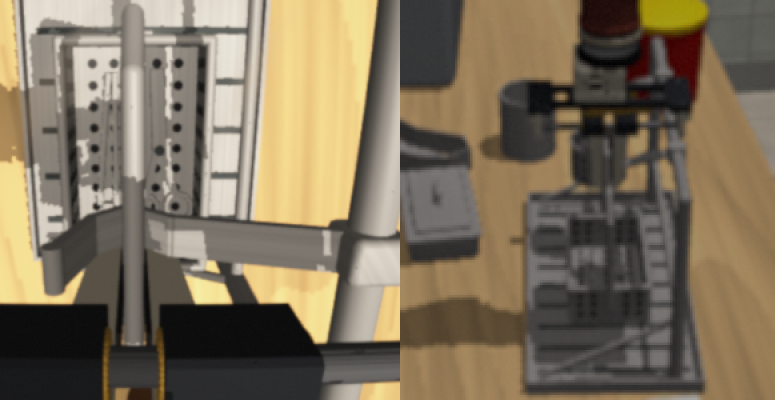

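The picture shows the bar lying in the V trough at (132,215) in the left half, with both instruments still in the basket. I'll open a little, let it settle, then open further.

>>> drive_tool:
  commands: "0.1 0 0 0 0 0 0;0.11 0 0 0 0 0 0;0.12 0 0 0 0 0 0;0.13 0 0 0 0 0 0;0.15 0 0 0 0 0 0;0.17 0 0 0 0 0 0;0.2 0 0 0 0 0 0;0.25 0 0 0 0 0 0;0.3 0 0 0 0 0 0;0.35 0 0 0 0 0 0;0.35 0 0 0 0 0 0;0.35 0 0 0 0 0 0"

```text
t: 14.58
position: [0.6299, -0.0289, 0.2555]
orientation: [-2.331, -2.107, -0.0]
force: [-0.8, 0.1, -0.5]
grip_width: 0.0325
gripper_force: 0.0
```

```bash
python3 - <<'E'
from h import *
s=readout.state();M=R.from_rotvec(s["orientation"]).as_matrix();p=s["position"]
d=grab("wrist");z=d["depth"].ravel();v,u=np.mgrid[0:420,0:560];uv=np.c_[u.ravel(),v.ravel()];P=d["o"]+rays(d,uv)*z[:,None];L=(P-p)@M
m=(z>0)&(abs(L[:,1])<.005)&(L[:,0]>.032)&(L[:,0]<.078)&(P[:,2]>.23)&(P[:,2]<.27)
Q=P[m];k=np.polyfit(L[m,0],Q[:,2],1);print(s["force"],s["grip_width"],m.sum(),"tilt",np.degrees(np.arctan(k[0])),"z at mid",np.polyval(k,.0215),"y",np.polyfit(L[m,0],L[m,1],1))
E
```

```text
[-0.75323232  0.07955064 -0.48299541] 0.03245486304324168 1392 tilt 0.4275153615323451 z at mid 0.25351096744602714 y [-0.00604693 -0.00106514]
```

The basket is released, level to 0.4° and seated. I'll retreat straight up and take a final look.

>>> drive_tool:
  commands: "0.35 0 0 -0.03 0 0 0;0.35 0 0 -0.06 0 0 0;0.35 0 0 -0.1 0 0 0;0.35 0 0 -0.15 0 0 0;0.35 0 0 -0.15 0 0 0;0.35 0 0 -0.15 0 0 0;0.35 0 0 -0.1 0 0 0;0.35 0 0 0 0 0 0;0.35 0 0 0 0 0 0;0.35 0 0 0 0 0 0;0.35 0 0 0 0 0 0;0.35 0 0 0 0 0 0;0.35 0 0 0 0 0 0;0.35 0 0 0 0 0 0;0.35 0 0 0 0 0 0;0.35 0 0 0 0 0 0"

```text
t: 16.62
position: [0.6299, -0.0289, 0.4035]
orientation: [2.331, 2.107, 0.0]
force: [0.2, -0.2, -0.1]
grip_width: 0.0326
gripper_force: 0.0
```

```bash
python3 - <<'E'
from h import *
w=grab("wrist");s=grab("scene")
w2=grab("wrist");print("moving px",(abs(w["image"].astype(int)-w2["image"]).max(2)>40).sum())
c=np.hstack([cv2.resize(w["image"][:,80:480],(400,420)),cv2.resize(s["image"][150:340,200:380],(398,420),interpolation=3)])
cv2.imwrite("pics/fin.png",c[:,:,::-1])
d=w;z=d["depth"].ravel();v,u=np.mgrid[0:420,0:560];uv=np.c_[u.ravel(),v.ravel()];P=d["o"]+rays(d,uv)*z[:,None]
q=P-np.array([.631,-.008,.25]);a=np.array([.101,.995]);t=q[:,:2]@a;n=q[:,:2]@np.array([.995,-.101])
m=(z>0)&(abs(t)<.055)&(abs(t)>.014)&(abs(n)<.01)&(abs(q[:,2])<.025);k=np.polyfit(t[m],P[m,2],1);print("bar tilt",np.degrees(np.arctan(k[0])),k[1],"n",np.polyfit(t[m],n[m],1),t[m].min(),t[m].max())
m=(z>0)&(abs(t)<.1)&(abs(n)<.07)&(abs(P[:,2]-.13)<.012);b=np.c_[n,t][m]*1000;print("rim",cv2.minAreaRect(b.astype(np.float32)),[np.polyfit(c,P[m,2],1)[0].round(3) for c in(n[m],t[m])])
E
```

```text
moving px 82
bar tilt 0.24411983754352537 0.2532499229061798 n [-0.00285029 -0.00126844] -0.05493539562738243 0.05443662187566626
rim ((-2.043170928955078, 0.8431472778320312), (103.32853698730469, 166.26548767089844), 0.047681063413619995) [np.float64(-0.007), np.float64(0.009)]
```

View pics/fin.png

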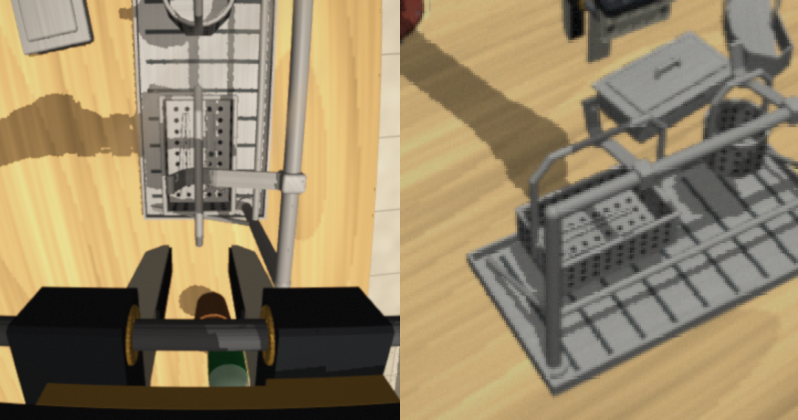

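The basket hangs on the free hook, level and centred to within 2 mm, and everything else is untouched. I'll wait a little for any swing to die down, then hand in.

>>> drive_tool:
  commands: "0.35 0 0 0 0 0 0;0.35 0 0 0 0 0 0;0.35 0 0 0 0 0 0;0.35 0 0 0 0 0 0;0.35 0 0 0 0 0 0;0.35 0 0 0 0 0 0;0.35 0 0 0 0 0 0;0.35 0 0 0 0 0 0;0.35 0 0 0 0 0 0;0.35 0 0 0 0 0 0;0.35 0 0 0 0 0 0;0.35 0 0 0 0 0 0;0.35 0 0 0 0 0 0;0.35 0 0 0 0 0 0;0.35 0 0 0 0 0 0;0.35 0 0 0 0 0 0"

```text
t: 18.77
position: [0.6299, -0.0289, 0.4035]
orientation: [-2.331, -2.107, -0.0]
force: [0.4, -0.7, -0.3]
grip_width: 0.0325
gripper_force: 0.0
```

```bash
python3 -c "
from rig import job
print(job.hand_in())"
```

```text
the job is handed in; nothing more can be done
None
```

The long basket hangs by its handle on the free hook, level to within about 0.5° and centred to 2 mm; both instruments were in it at the last clear view, with the bar in the hook just before release, and I handed the job in at about 19 s with the gripper clear (no verdict was returned).

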